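# Lock the bayonet cap of a filter holder

### The job

The filter holder with the orange cap is not closed: its cap stands up in the entry slots with the red band showing. Take the cap by its bar, push it down against the spring as far as it goes, turn it a quarter turn clockwise (seen from above) and let go, so that the spring lifts it into its locked seat. Do not push against the black-capped holder, which is already locked, and leave the glass beaker where it stands.

Things in the scene. Friction and masses are not known exactly. Their poses are not given: they have to be found in the camera images.
- orange_cap: Orange round cap, 85 mm across, 0.15 kg; on top a grip bar 52 mm long (cap x), 14 thick (cap y), 30 high, white dot at its -x end: pinch it across its thickness. Origin on the axis, at the underside of the 8 mm top plate, z up; plate top at z +8, bar top at z +38 mm. At the start upright, origin 79 mm above the worktop, two hidden lugs along x in the entry slots; cap x within 5 deg of holder x.
- orange_holder: Housing of the orange cap: foot 96 mm square, grey body 72 mm wide, 62 high, ports along y. Origin on its axis at the worktop; x = entry slots, z up. The cap goes down 17 mm to a hard stop, spring 6 N rising to 12 N; from 13 mm down it turns, clockwise only, end stop at 95 deg from holder x. Freed at 72 to 92 deg (best 82, green dot on foot), it springs up, staying 9 mm below its start height.
- black_holder: Same kind of holder with a black cap, already locked (no red band to be seen), all of it fixed. 85 mm across, bar top 108 mm above the worktop, steel hose ports along its y to 70 mm from the axis at 24 mm height. Origin on its axis at the worktop. Not to be pushed or turned.
- glass_beaker: Clear glass beaker, 48 mm across and 59 mm high, loose, standing near the holders. Origin at the centre of its underside. To be left where it stands.
Things that resemble listed ones, but are neither listed nor needed, are in the scene too. There is more than one size of the orange_cap; the job needs the largest.

How it is judged (in metres and radians):
On the way:
1. the orange cap is pushed down until its lugs are clear of the ring (at least 11.5 mm below its start height) before it is turned (still within 34 degrees of the entry direction) (z of orange_cap in the frame of orange_holder below 0.0675 m and angle between the x axis of orange_cap and the x axis of orange_holder, either way round below 0.6 rad), for 0.05 s.
At the end, for the whole second after the job is handed in: The orange cap is locked in its holder and at rest: its origin 68 to 73 mm above the worktop (sprung up into the seat), within 8 mm of the holder's axis, turned at least 63 degrees from the entry direction, upright within 7 degrees (z of orange_cap in the frame of orange_holder between 0.068 and 0.073 m and horizontal distance between orange_cap and orange_holder below 0.008 m and angle between the x axis of orange_cap and the x axis of orange_holder, either way round above 1.1 rad and angle between orange_cap's own z axis and vertical below 0.12 rad and linear speed of orange_cap below 0.02 m/s); the robot touches nothing.
It fails at once if the black-capped holder is pushed with more than 3 N (contact force between any of the arm, the fingers and black_holder above 3 N).
It fails at once if the glass beaker is moved more than 20 mm (distance of glass_beaker from where it was at the start of the episode above 0.02 m).
It also fails if it takes over 32 s, if anything falls off the work surface, if the arm or the gripper's body presses on something with over 40 N, if the wrist force passes 120 N, or if a joint passes its speed limit or range.

### The arm

A 7-joint arm with a two-finger parallel gripper is mounted at the origin on a cart in front of the work surface, level with it; the furniture and walls round the work are solid. World frame = base frame: x ahead of the robot, y to its left, z up, the work surface at z = 0. Lengths are in mm, angles in rad, forces in N, time in s.
With the tool pointing down it reaches from about 400 to 875 mm from the base axis. Payload 4.4 kg.
Tool frame: the origin (TCP) lies midway between the tips of the shut fingers; the grasp point (between the pads) lies 19 mm behind it; z points along the fingers, y is the line along which they close (so a half turn about z gives the same grasp; the last joint's range is limited). The gripper opens to 85 mm and grips with 20 to 120 N. Pads are 22 mm wide; open, the fingers measure 114 mm over their backs; the gripper's body (76 mm by 85 mm) begins 54 mm behind the grasp point. The pads swing forward as they close: fully open they stand 13 mm farther back than shut.
Start: joints at [1.065, 0.628, 0.038, 1.517, -0.027, 0.996, -0.02], TCP at [276.771, -588.146, 231.313] pointing down, gripper open.
Joint ranges: [-3.06, 3.06], [-0.37, 2.12], [-1.25, 1.32], [0.18, 2.47], [-1.1, 4.24], [0.23, 1.98], [-2.94, 2.94]. Speed limits (rad/s): [2.57, 2.57, 3.14, 3.14, 3.14, 3.14, 3.14].

### API

Orientations are given as [roll, pitch, yaw] about the fixed x, y, z axes, in that order (R = Rz(yaw) Ry(pitch) Rx(roll)).
In Python, from cell import ctrl gives the robot as it stands.
- The arm moves only by the shell command python3 -m handwheel 'ROWS'. ROWS is JSON, a list of rows, each a list of 3 entries, a list of its own where there are three numbers: the turn, a rotation vector about the tool's x, y, z in degrees, then the shift along the tool's x, y, z in m, then the closure, from 0 (fully open) to 1 (shut). A call has 1 to 5 rows; each row shifts and turns the commanded pose from where the row before left it, along the tool's axes as they then stand; what a row does not reach is not made up. A row lasts 1/12 s, in which the tool goes at most 41.7 mm and 7.16 degrees, less where a joint would pass 70% of its speed; a pose out of reach is approached as far as the arm can. A call is refused whole if a number of a shift passes 0.0417 or a number of a turn 7.16, either way. A call with a gripper value outside its range is refused whole. The fingers move at their own pace and stop on an object; the grip force is fixed at half the most. Time passes only in rows, so rows that do not move let the fingers close. It gives the time, the measured TCP pose, the force, the opening and the grip force at its end, in the units of the state.
- ctrl.read_state(): the state, without advancing time (a new reading comes with each control period).
- ctrl.get_image(name): name is "scene" or "top"; returns a dict with "pixels" (420x560x3 uint8, red, green, blue), "fx", "fy", "cx", "cy" (pixels), "pose" (4x4, takes a point from camera to world coordinates). Camera axes: x right, y up, looking along -z (the intrinsics and any distortion apply to the point x, -y, -z); pixel columns grow to the right and rows downward; lengths in mm; the calibration is good to about 2 mm. A picture is of the moment at which its call begins. There is no depth.
- ctrl.finish_job(): hands the job in; it is judged then, once.
The state is a dict: "clock": time; "qpos": joint angles; "qd": joint speeds; "tau": joint torques, N m; "eef_pos": TCP position; "tool_rot": TCP orientation; "force": force on the tool from outside, world axes, zero at the start; "torque": the same for the moment, N m; "width": finger opening in mm; "gripper_force": force on a finger pad.
Only numpy, scipy, OpenCV 4.12 (cv2) and the standard library are available. Lean on these libraries where they do the work, as an engineer would, in place of code of your own. Each camera call takes 0.05 s, during which the arm holds its last target. There are 200 camera calls.

## Working session

There is one attempt and no reset: what is moved stays moved. The work goes in short steps, Python scripts to look and compute and a shell command to move; the robot and the scene stay as the last step left them, time stands still between calls to the robot, and variables do not carry over. Pictures are saved under pics/ and viewed, at most 10 in all, crops included, and the job is handed in when it is done.

```bash
ls; mkdir -p pics; python3 - <<'E'
from cell import ctrl
import cv2,numpy as np
s=ctrl.read_state();print({k:np.round(v,3).tolist() for k,v in s.items()})
for n in("scene","top"):
    im=ctrl.get_image(n);cv2.imwrite(f"pics/{n}0.png",im["pixels"][:,:,::-1]);np.savez(f"{n}0.npz",**im)
    print(n,[im[k] for k in im if k!="pixels"])
E
```

```text
pics
{'clock': 0.0, 'qpos': [1.065, 0.629, 0.038, 1.518, -0.027, 0.996, -0.02], 'qd': [-0.001, 0.001, -0.0, 0.001, 0.001, 0.001, 0.002], 'tau': [0.0, -56.34, 1.226, -19.344, 0.011, 0.011, -0.0], 'eef_pos': [276.489, -587.572, 230.393], 'tool_rot': [-3.14, 0.0, 0.44], 'force': [0.468, -0.517, -0.409], 'torque': [-0.023, 0.023, 0.034], 'gripper_force': 0.0, 'width': 85.097}
scene [404.4698098830969, 404.4698098830969, 282.189228623894, 202.7373638105105, array([[-7.77128289e-01,  4.76059853e-01, -4.11629249e-01,
         1.02395800e+02],
       [-6.28977700e-01, -5.65252783e-01,  5.33738086e-01,
         4.90762508e+02],
       [ 2.14166960e-02,  6.73688584e-01,  7.38704960e-01,
         7.85398336e+02],
       [ 0.00000000e+00,  0.00000000e+00,  0.00000000e+00,
         1.00000000e+00]])]
top [434.2854031791019, 434.2854031791019, 284.610040992171, 206.77765564024074, array([[ 2.02380252e-02,  9.84376850e-01, -1.74907518e-01,
         2.98784660e+02],
       [-9.99790375e-01,  2.04687796e-02, -4.84771063e-04,
        -8.51777457e+00],
       [ 3.10294601e-03,  1.74880664e-01,  9.84584748e-01,
         1.07126985e+03],
       [ 0.00000000e+00,  0.00000000e+00,  0.00000000e+00,
         1.00000000e+00]])]
```

View pics/scene0.png

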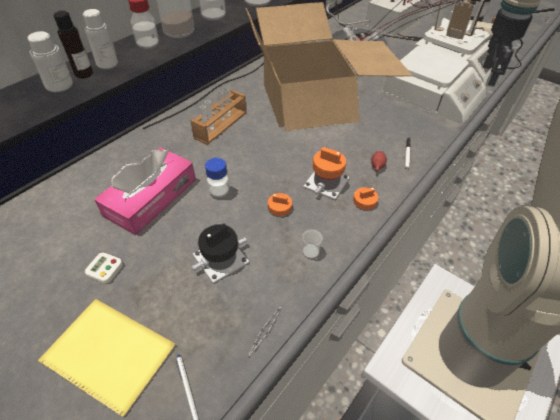

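View pics/top0.png

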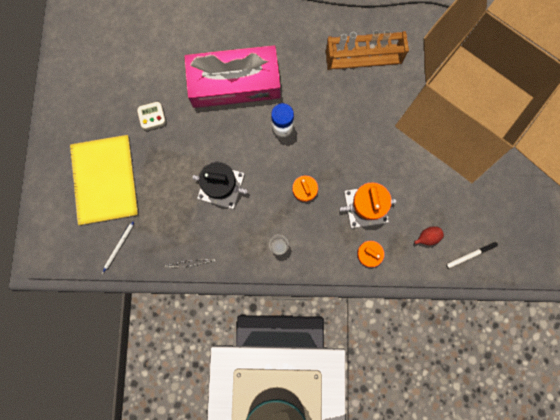

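The scene view shows the orange-capped holder at (329,165), and the top view shows it at (372,202). The black holder is at (217,185) in top and the beaker at (279,245). A box flap stands to the right of the orange holder. Next I'll zoom in.

```bash
cat > h.py <<'E'
import numpy as np,cv2
def load(n): return dict(np.load(n+".npz"))
def ray(im,u,v):
    d=im["pose"][:3,:3]@np.array([(u-im["cx"])/im["fx"],-(v-im["cy"])/im["fy"],-1.]);return im["pose"][:3,3],d/np.linalg.norm(d)
def plane(im,u,v,z):
    o,d=ray(im,u,v);return o+d*(z-o[2])/d[2]
def tri(a,pa,b,pb):
    o1,d1=ray(a,*pa);o2,d2=ray(b,*pb)
    t=np.linalg.lstsq(np.c_[d1,-d2],o2-o1,rcond=None)[0]
    p,q=o1+t[0]*d1,o2+t[1]*d2;return (p+q)/2,np.linalg.norm(p-q)
def crop(im,u0,v0,w,h,k): return cv2.resize(im["pixels"][v0:v0+h,u0:u0+w,::-1],None,fx=k,fy=k,interpolation=cv2.INTER_CUBIC)
E
python3 - <<'E'
from h import *
s,t=load("scene0"),load("top0")
cv2.imwrite("pics/c0.png",np.hstack([crop(s,295,135,66,75,6),crop(t,335,170,66,75,6)]))
E
```

```text
(no output)
```

View pics/c0.png

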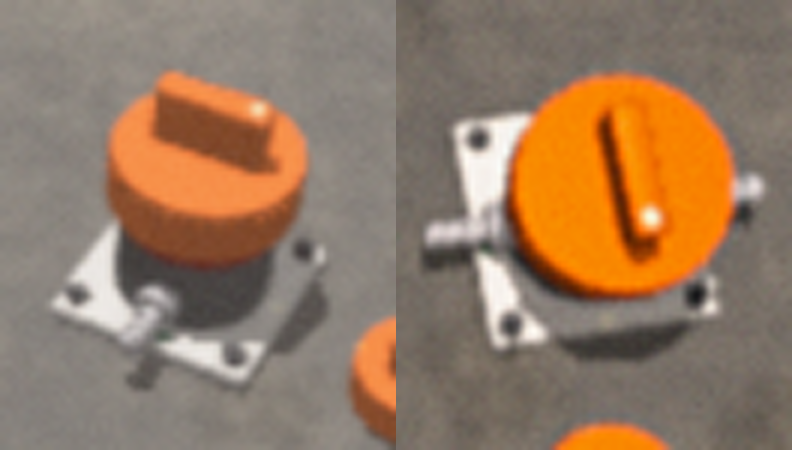

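The white dot is at scene (338.2,153.0) and top (377.1,205.6). The far end of the bar top is near scene (322.6,148) and top (372.8,187.3). Three foot screws are visible in the top view.

```bash
python3 - <<'E'
from h import *
s,t=load("scene0"),load("top0")
f=lambda x,y,u0,v0:(u0+(x+.5)/6-.5,v0+(y+.5)/6-.5)
dot=tri(s,f(259,108,295,135),t,f(255,216,335,170));end=tri(s,f(170,79,295,135),t,f(228,107,335,170))
print("dot",dot,"end",end)
d=dot[0]-end[0];print("bar dir(+x) yaw deg",np.degrees(np.arctan2(-d[1],-d[0])),np.linalg.norm(d))
# foot screws in top
P=[plane(t,*f(x-396,y,335,170),6) for x,y in((478,139),(511,324),(697,295))]
for p in P:print("screw",p.round(1))
print("foot centre",(P[0]+P[2])/2); 
for a,b in((0,1),(1,2)):
    e=P[b]-P[a];print(np.linalg.norm(e),np.degrees(np.arctan2(e[1],e[0])))
# screws from scene: crop 
S=[plane(s,*f(x,y,295,135),6) for x,y in((78,294),(236,356),(303,250))]
for p in S:print("sc screw",p.round(1))
print("centre",(S[0]+S[2])/2)
for im,n,box in((t,"top",(340,175,60,50)),(s,"scene",(305,140,50,45))):
    u,v,w,h=box;c=cv2.cvtColor(im["pixels"],cv2.COLOR_RGB2HSV)
    m=cv2.inRange(c,(3,170,60),(20,255,255));mm=np.zeros_like(m);mm[v:v+h,u:u+w]=m[v:v+h,u:u+w]
    k=max(cv2.findContours(mm,0,2)[0],key=cv2.contourArea);print(n,cv2.fitEllipse(k),cv2.boundingRect(k))
    (uu,vv),ax,_=cv2.fitEllipse(k)
    if n=="top":
        for z in(75,87):print(z,plane(t,uu,vv,z), "diam",ax[1]/t["fx"]*(1071-z)/.985)
for u,v,z,n in((279,245,0,"beaker base-ish"),(217,183,100,"black"),(305,188,15,"small1"),(371,254,15,"small2")):print(n,plane(t,u,v,z))
E
```

```text
dot (array([ 474.56045043, -214.2743166 ,  119.06077139]), np.float64(0.7994153751601044)) end (array([ 515.03407508, -205.25048237,  118.92813413]), np.float64(2.594652511942247))
bar dir(+x) yaw deg 12.568861041537438 41.46759540705284
screw [ 527.1 -166.8    6. ]
screw [ 449.3 -180.     6. ]
screw [ 463. -257.    6.]
foot centre [ 495.03972389 -211.88548728    6.        ]
78.82568573130078 -170.36119306009684
78.23214790061311 -79.92128368735283
sc screw [ 528.2 -172.1    6. ]
sc screw [ 451.  -186.2    6. ]
sc screw [ 465.4 -263.     6. ]
centre [ 496.79174024 -217.58210186    6.        ]
top ((371.8564147949219, 200.9278564453125), (36.273895263671875, 37.43060302734375), 55.17046356201172) (354, 183, 37, 37)
75 [ 493.88916818 -211.60075671   75.        ] diam 87.15146648861756
87 [ 491.53914816 -209.15463653   87.        ] diam 86.10144882008001
scene ((328.23406982421875, 162.4661865234375), (26.206756591796875, 31.722518920898438), 98.97444152832031) (314, 148, 31, 30)
beaker base-ish [393.06457455   3.90707055   0.        ]
black [523.46045204 148.05540595 100.        ]
small1 [534.95624103 -57.7923473   15.        ]
small2 [ 374.50078839 -219.80012883   15.        ]
```

```bash
python3 - <<'E'
from h import *
s,t=load("scene0"),load("top0")
for a,b in(((410,75),(472,180)),((378,40),(520,130)),((366,75),(397,125))):print(tri(s,a,t,b))
E
python3 -m handwheel '[[[0,0,0],[0.015,-0.010,0],0],[[0,0,0],[0.03,-0.021,0],0],[[0,0,0],[0.03,-0.021,0],0],[[0,0,0],[0.03,-0.021,0],0],[[0,0,0],[0.03,-0.021,0],0]]'
```

```text
(array([ 446.39248799, -358.84166617,  300.10834996]), np.float64(93.36489257133829))
(array([ 561.76006844, -446.09552371,  308.6370406 ]), np.float64(51.57843935236086))
(array([ 505.1179309 , -211.39484959,  358.75707321]), np.float64(131.01912182023077))
clock: 0.52
eef_pos: [359.2, -443.9, 230.9]
tool_rot: [-3.141, 0.0, 0.439]
force: [0.8, -0.4, 1.2]
width: 85.2
gripper_force: 0.0
```

```bash
python3 - <<'E'
from h import *
s,t=load("scene0"),load("top0")
for a,b in(((283,125),(397,125)),((356,120),(472,180)),((356,75),(520,130)),((272,72),(440,72))):print(tri(s,a,t,b),plane(t,*b,0))
print("right flap outer", tri(s,(410,75),t,(559,185)))
E
python3 -m handwheel '[[[0,0,0],[0.03,-0.021,0],0],[[0,0,0],[0.03,-0.021,0],0],[[0,0,0],[0.03,-0.021,0],0],[[0,0,0],[0.015,-0.010,0],0],[[0,0,0],[0,0,0],0]]'
```

```text
(array([ 692.78229423, -276.30900419,   60.88666047]), np.float64(12.01260394485767)) [ 710.58066918 -295.13522755    0.        ]
(array([ 559.23371166, -463.44481715,   40.3143299 ]), np.float64(3.047769956066384)) [ 567.94621578 -481.82565989    0.        ]
(array([ 641.98657737, -543.60115481,  131.0648988 ]), np.float64(25.425686129492416)) [ 703.78661946 -613.7039796     0.        ]
(array([ 786.2096711 , -346.02107049,  164.21494265]), np.float64(23.96209459924696)) [ 860.98577175 -413.060973      0.        ]
right flap outer (array([ 502.99785304, -605.04097015,  158.05766739]), np.float64(37.829875810733746))
clock: 0.93
eef_pos: [426.0, -329.2, 231.0]
tool_rot: [-3.139, -0.002, 0.448]
force: [0.3, 0.6, 0.1]
width: 85.4
gripper_force: 0.0
```

```bash

python3 -m handwheel '[[[0,0,0],[0.028,-0.019,0],0],[[0,0,0],[0.028,-0.019,0],0],[[0,0,0],[0.028,-0.019,0],0],[[0,0,0],[0.0275,-0.020,0],0],[[0,0,7],[0,0,0],0]]'
python3 -m handwheel '[[[0,0,7],[0,0,0],0],[[0,0,0],[0,0,0],0],[[0,0,0],[0,0,0],0]]'
python3 - <<'E'
from cell import ctrl
from h import *
print(ctrl.read_state()["qpos"])
s=ctrl.get_image("scene");t=ctrl.get_image("top");np.savez("scene1.npz",**s);np.savez("top1.npz",**t)
cv2.imwrite("pics/c1.png",np.hstack([crop(s,275,85,90,120,4),crop(t,335,140,90,120,4)]))
E
```

```text
clock: 1.35
eef_pos: [494.6, -210.7, 231.0]
tool_rot: [-3.138, -0.004, 0.326]
force: [-0.0, 0.9, -0.2]
width: 85.0
gripper_force: 0.0
clock: 1.6
eef_pos: [490.5, -218.5, 231.1]
tool_rot: [3.141, 0.001, 0.198]
force: [0.0, 0.2, -0.3]
width: 85.5
gripper_force: 0.0
[ 0.305768    0.46783117  0.08797545  1.83535224 -0.05198086  0.84112635
 -0.95404709]
```

View pics/c1.png

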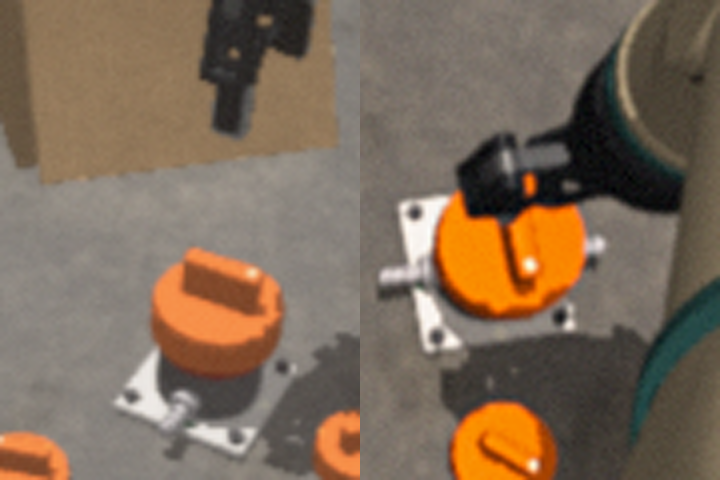

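The scene crop shows the gripper above the holder. In the top crop a finger stands over the +x end of the cap and the bar is aligned with the pads. The dot stays at top (377,206), so nothing has moved. I'll correct the offset and go down to just above the bar.

```bash

python3 -m handwheel '[[[0,0,0],[0.004,-0.007,0.02],0],[[0,0,0],[0,0,0.03],0],[[0,0,0],[0,0,0.03],0],[[0,0,0],[0,0,0.02],0],[[0,0,0],[0,0,0],0]]'
python3 -m handwheel '[[[0,0,0],[0,0,0],0],[[0,0,0],[0,0,0],0]]'
python3 - <<'E'
from cell import ctrl
from h import *
s=ctrl.get_image("scene");t=ctrl.get_image("top")
cv2.imwrite("pics/c2.png",np.hstack([crop(s,285,85,80,105,5),crop(t,335,140,80,105,5)]))
s0,t0=load("scene0"),load("top0")
f=lambda x,y,u0,v0:(u0+(x+.5)/6-.5,v0+(y+.5)/6-.5)
for a,b in(((78,294),(82,139)),((236,356),(115,324)),((303,250),(301,295))):print(tri(s0,f(*a,295,135),t0,f(*b,335,170)))
E
```

```text
clock: 2.12
eef_pos: [490.4, -209.5, 127.7]
tool_rot: [-3.137, 0.007, 0.196]
force: [-0.4, 0.6, -0.0]
width: 85.5
gripper_force: 0.0
clock: 2.28
eef_pos: [494.2, -210.9, 132.4]
tool_rot: [3.141, -0.002, 0.195]
force: [1.1, -0.8, -0.4]
width: 85.3
gripper_force: 0.0
(array([ 524.97393367, -165.99389129,   12.97036509]), np.float64(1.2623849546699561))
(array([ 447.72223522, -178.80706961,   14.36212067]), np.float64(0.9379404020102475))
(array([ 461.69284921, -255.12659268,   14.15606623]), np.float64(0.1688539107682047))
```

View pics/c2.png

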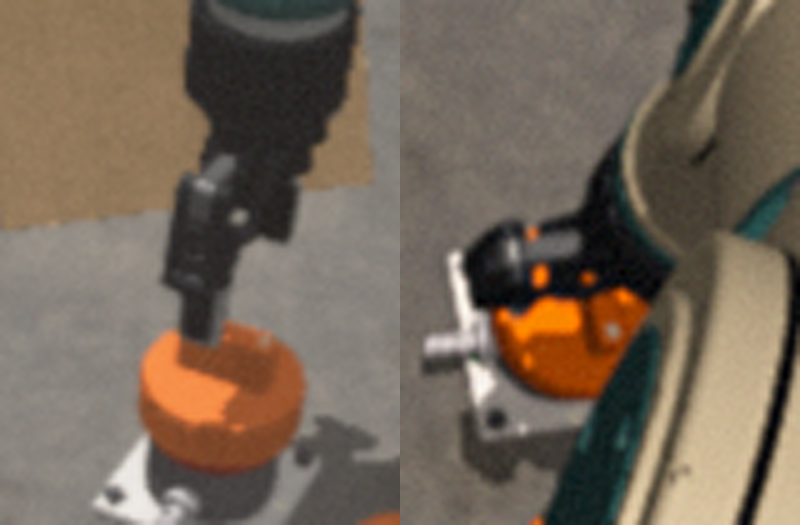

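In the scene crop the left finger stands clear beside the bar and the cap is undisturbed. The screw triangulation puts the holder axis at (493,-211) with a yaw of about 9.5°. The TCP is above it, so I'll go down and grip.

```bash

python3 -m handwheel '[[[0,0,0],[0,0,0.02],0],[[0,0,0],[0,0,0.015],0],[[0,0,0],[0,0,0.006],0],[[0,0,0],[0,0,0],0],[[0,0,0],[0,0,0],0]]'
python3 -m handwheel '[[[0,0,0],[0,0,0],0.4],[[0,0,0],[0,0,0],0.6],[[0,0,0],[0,0,0],0.8],[[0,0,0],[0,0,0],1],[[0,0,0],[0,0,0],1]]'
python3 -m handwheel '[[[0,0,0],[0,0,0],1],[[0,0,0],[0,0,0],1],[[0,0,0],[0,0,0],1],[[0,0,0],[0,0,0],1],[[0,0,0],[0,0,0],1]]'
```

```text
clock: 2.8
eef_pos: [494.0, -210.3, 91.1]
tool_rot: [3.141, -0.001, 0.196]
force: [-0.4, -0.3, -0.0]
width: 85.7
gripper_force: 0.0
clock: 3.22
eef_pos: [493.7, -210.1, 90.6]
tool_rot: [3.141, -0.0, 0.195]
force: [-0.2, 0.2, -0.4]
width: 26.1
gripper_force: 0.0
clock: 3.63
eef_pos: [493.4, -210.1, 90.3]
tool_rot: [-3.142, 0.0, 0.195]
force: [0.6, 0.4, -1.0]
width: 13.2
gripper_force: 60.9
```

Gripped, with a width of about 14 mm and 61 N. Next I'll push down.

```bash

python3 -m handwheel '[[[0,0,0],[0,0,0.004],1],[[0,0,0],[0,0,0.004],1],[[0,0,0],[0,0,0.004],1],[[0,0,0],[0,0,0.003],1],[[0,0,0],[0,0,0],1]]'
python3 -m handwheel '[[[0,0,0],[0,0,0],1],[[0,0,0],[0,0,0],1]]'
```

```text
clock: 4.05
eef_pos: [493.5, -210.2, 75.5]
tool_rot: [3.142, -0.0, 0.195]
force: [-1.4, 0.0, 8.6]
width: 13.1
gripper_force: 62.4
clock: 4.22
eef_pos: [493.6, -210.1, 76.0]
tool_rot: [3.141, -0.0, 0.195]
force: [-1.1, 0.1, 9.1]
width: 13.1
gripper_force: 62.4
```

```bash

python3 -m handwheel '[[[0,0,0],[0,0,0.0015],1],[[0,0,0],[0,0,0],1],[[0,0,0],[0,0,0],1]]'
python3 -m handwheel '[[[0,0,4],[0,0,0],1],[[0,0,4],[0,0,0],1],[[0,0,4],[0,0,0],1],[[0,0,4],[0,0,0],1],[[0,0,0],[0,0,0],1]]'
```

```text
clock: 4.47
eef_pos: [493.5, -210.1, 74.5]
tool_rot: [3.141, -0.0, 0.195]
force: [-2.0, 0.5, 10.7]
width: 13.0
gripper_force: 62.5
clock: 4.88
eef_pos: [494.6, -210.4, 74.8]
tool_rot: [3.141, -0.002, -0.087]
force: [-0.3, 0.4, 9.5]
width: 13.0
gripper_force: 62.5
```

```bash

R='ok'
python3 -m handwheel '[[[0,0,4.5],[0,0,0],1],[[0,0,4.5],[0,0,0],1],[[0,0,4.5],[0,0,0],1],[[0,0,4.5],[0,0,0],1],[[0,0,4.5],[0,0,0],1]]'
python3 -m handwheel '[[[0,0,4.5],[0,0,0],1],[[0,0,4.5],[0,0,0],1],[[0,0,4.5],[0,0,0],1],[[0,0,4.5],[0,0,0],1],[[0,0,0],[0,0,0],1]]'
python3 -c "
from cell import ctrl
s=ctrl.read_state();print(s['qpos'],s['torque'])"
```

```text
clock: 5.3
eef_pos: [495.1, -210.6, 75.0]
tool_rot: [-3.141, -0.004, -0.48]
force: [-0.5, 0.2, 10.2]
width: 13.1
gripper_force: 62.5
clock: 5.72
eef_pos: [495.2, -210.7, 74.9]
tool_rot: [-3.14, -0.004, -0.794]
force: [0.4, -0.9, 10.1]
width: 12.9
gripper_force: 62.5
[ 0.14702373  0.72501824  0.31256075  1.96894565 -0.43182644  0.50815234
 -1.59830633] [ 0.06526281 -0.02774763 -0.06074203]
```

```bash

python3 -m handwheel '[[[0,0,4.5],[0,0,0],1],[[0,0,4.5],[0,0,0],1],[[0,0,4.5],[0,0,0],1],[[0,0,4.5],[0,0,0],1],[[0,0,0],[0,0,0],1]]'
python3 -m handwheel '[[[0,0,4.5],[0,0,0],1],[[0,0,4.5],[0,0,0],1],[[0,0,0],[0,0,0],1],[[0,0,0],[0,0,0],1]]'
python3 - <<'E'
from cell import ctrl
from h import *
s=ctrl.read_state();print(s['qpos'],s['torque'])
s=ctrl.get_image("scene");t=ctrl.get_image("top")
cv2.imwrite("pics/c3.png",np.hstack([crop(s,285,85,80,120,5),crop(t,335,140,80,120,5)]))
E
```

```text
clock: 6.13
eef_pos: [495.2, -210.9, 74.9]
tool_rot: [-3.139, -0.003, -1.108]
force: [0.8, -0.6, 9.4]
width: 12.6
gripper_force: 62.5
clock: 6.47
eef_pos: [495.2, -210.9, 74.9]
tool_rot: [-3.139, -0.003, -1.262]
force: [0.2, 0.2, 9.3]
width: 12.9
gripper_force: 62.5
[ 0.06939869  0.74782668  0.43757572  1.97111946 -0.58801316  0.54550339
 -1.91643732] [ 0.00272097 -0.06420426 -0.10745459]
```

View pics/c3.png

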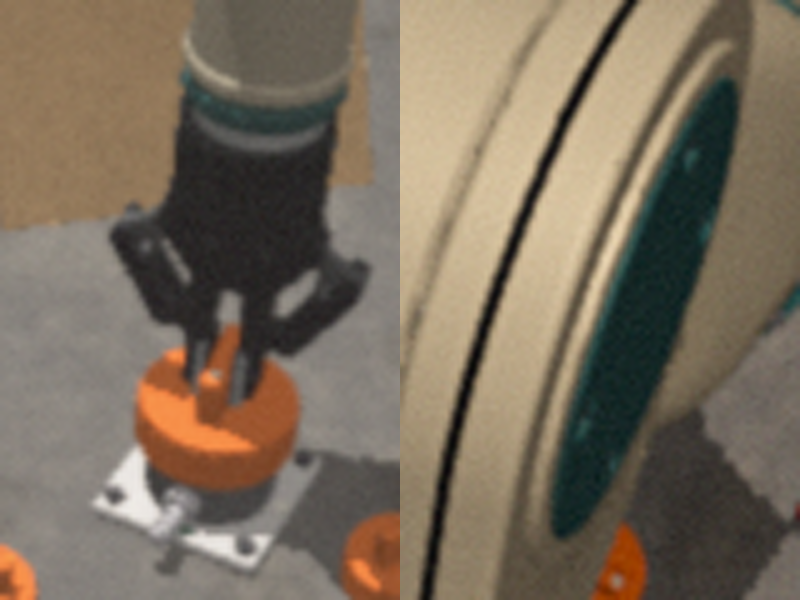

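In the scene crop the cap has turned a quarter, with the dot facing the camera at about crop (213,374), and the red band is hidden. Now I'll let go and back up.

```bash

python3 -m handwheel '[[[0,0,0],[0,0,0],0.6],[[0,0,0],[0,0,0],0.3],[[0,0,0],[0,0,0],0],[[0,0,0],[0,0,0],0],[[0,0,0],[0,0,0],0]]'
python3 -m handwheel '[[[0,0,0],[0,0,0],0],[[0,0,0],[0,0,0],0],[[0,0,0],[0,0,-0.02],0],[[0,0,0],[0,0,-0.03],0],[[0,0,0],[0,0,-0.04],0]]'
python3 -m handwheel '[[[0,0,0],[0,0,-0.04],0],[[0,0,0],[-0.03,0,0],0],[[0,0,0],[-0.03,0,0],0],[[0,0,0],[-0.03,0,0],0],[[0,0,0],[-0.03,0,0],0]]'
python3 -m handwheel '[[[0,0,0],[0,0.03,0],0],[[0,0,0],[0,0.03,0],0],[[0,0,0],[0,0.02,0],0],[[0,0,0],[0,0,0],0],[[0,0,0],[0,0,0],0]]'
python3 - <<'E'
from cell import ctrl
from h import *
s=ctrl.get_image("scene");t=ctrl.get_image("top");np.savez("scene4.npz",**s);np.savez("top4.npz",**t)
cv2.imwrite("pics/c4.png",np.hstack([crop(s,295,135,66,75,6),crop(t,335,170,66,75,6)]))
E
```

```text
clock: 6.98
eef_pos: [493.6, -209.9, 73.7]
tool_rot: [-3.141, -0.0, -1.262]
force: [0.0, 0.7, -0.2]
width: 72.6
gripper_force: 0.0
clock: 7.4
eef_pos: [491.5, -209.1, 162.6]
tool_rot: [3.137, 0.004, -1.262]
force: [2.1, 0.1, -0.9]
width: 85.4
gripper_force: 0.0
clock: 7.82
eef_pos: [456.2, -94.6, 203.8]
tool_rot: [-3.141, 0.0, -1.263]
force: [0.8, 1.1, -0.2]
width: 85.2
gripper_force: 0.0
clock: 8.23
eef_pos: [380.1, -120.1, 203.9]
tool_rot: [-3.141, 0.001, -1.263]
force: [0.6, 0.4, -0.8]
width: 85.4
gripper_force: 0.0
```

View pics/c4.png

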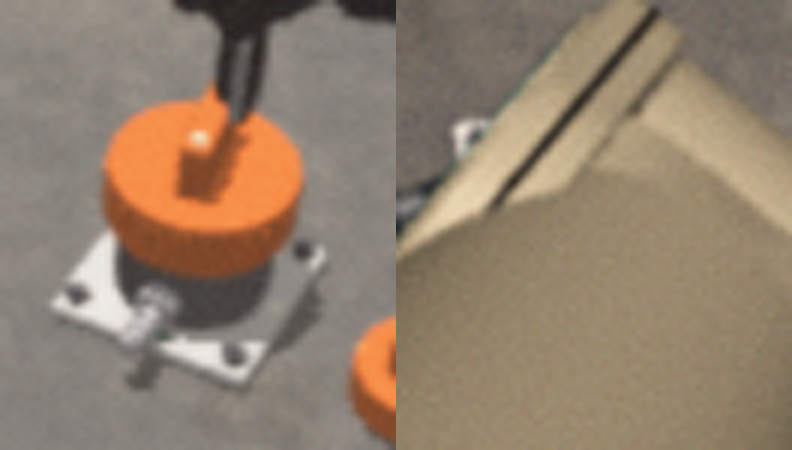

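The scene crop shows the cap lower and turned, no red band, with the dot at about crop (199,139). The arm hides the top view, so I'll move it aside to measure.

```bash

python3 -m handwheel '[[[0,0,0],[-0.035,0,-0.03],0],[[0,0,0],[-0.035,0,-0.02],0],[[0,0,0],[-0.035,0,0],0],[[0,0,0],[-0.035,0,0],0],[[0,0,0],[-0.035,0,0],0]]'
python3 -m handwheel '[[[0,0,0],[-0.035,0,0],0],[[0,0,0],[-0.035,0,0],0],[[0,0,0],[0,0,0],0],[[0,0,0],[0,0,0],0]]'
python3 - <<'E'
from cell import ctrl
from h import *
s=ctrl.get_image("scene");t=ctrl.get_image("top");np.savez("scene5.npz",**s);np.savez("top5.npz",**t)
cv2.imwrite("pics/c5.png",np.hstack([crop(s,295,135,66,75,6),crop(t,335,170,66,75,6)]))
E
```

```text
clock: 8.75
eef_pos: [329.2, 45.3, 251.4]
tool_rot: [-3.14, -0.0, -1.262]
force: [1.5, 0.7, -0.2]
width: 85.3
gripper_force: 0.0
clock: 9.08
eef_pos: [312.2, 98.6, 250.5]
tool_rot: [3.14, -0.001, -1.255]
force: [-0.5, -0.2, 0.8]
width: 85.4
gripper_force: 0.0
```

View pics/c5.png

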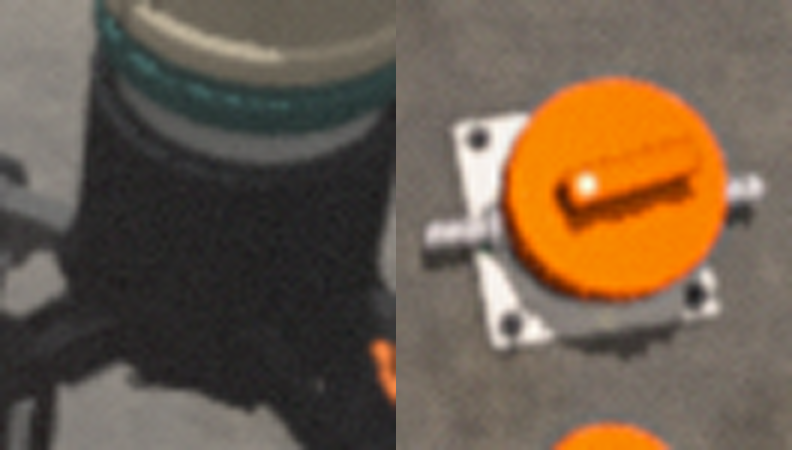

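In the top crop the bar has turned, with the dot at crop (585,185) and the far end at (697,150). I'll combine this dot with the earlier scene dot.

```bash
python3 - <<'E'
from h import *
s,t=load("scene4"),load("top5")
f=lambda x,y,u0,v0:(u0+(x+.5)/6-.5,v0+(y+.5)/6-.5)
dot,g=tri(s,f(199,139,295,135),t,f(189,185,335,170));e=plane(t,*f(301,150,335,170),dot[2])
d=e-dot;print(dot,g,e,np.degrees(np.arctan2(d[1],d[0])),"centre",e-d/np.linalg.norm(d)*26)
E
```

```text
[ 488.00332188 -191.6538632   109.1843352 ] 0.2055671466295205 [ 502.42761094 -234.04025973  109.1843352 ] -71.20632030952716 centre [ 494.05141797 -209.42645484  109.1843352 ]
```

The dot is about 10 mm lower than at the start (9 expected), the cap has turned about 81° and it is centred. It's locked, so I'll hand in.

```bash
python3 -c "
from cell import ctrl
print(ctrl.finish_job())"
```

```text
the job is handed in; nothing more can be done
None
```

I pushed the orange cap down, turned it about 81° clockwise and released it into its locked seat. It measures about 10 mm below its start height and centred. The arm was moved clear, well away from the black holder and the beaker, and the job is handed in; no verdict was shown.

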